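Load a used battery pack under the spring flap of a tester

ROBOT

A 6-joint arm with a two-finger parallel gripper is mounted at the origin on the work surface. World frame = base frame: x ahead of the robot, y to its left, z up, the work surface at z = 0. Lengths are in m, angles in rad, forces in N, time in s.
With the tool pointing down it reaches from about 0.35 to 0.975 m from the base axis. Payload 4.9 kg.
Tool frame: the origin (TCP) lies on the centre line of the jaws, within the pads' length; the fingertips stand 11 mm ahead of it and the grasp point (between the pads) lies 8 mm behind it (manip.finger_overhang is the distance from the TCP to the fingertips, in m); y points along the fingers, z is the direction in which the jaws open and shut, and the axes are right-handed (so a half turn about y gives the same grasp; the last joint's range is limited). The gripper opens to 85 mm and grips with 20 to 120 N. Pads are 22 mm wide; open, the fingers measure 114 mm over their backs; the gripper's body (76 mm by 85 mm) begins 54 mm behind the grasp point. The pads swing forward as they close: fully open they stand 13 mm farther back than shut.
Start: joints at [1.151, 0.053, 1.613, -0, 1.476, -0.119], TCP at [0.185, 0.597, 0.242] pointing down, gripper open.
Joint ranges: [-3.01, 3.01], [-1.01, 2.22], [0.06, 2.58], [-1.02, 4.17], [0.09, 2.62], [-3.14, 3.14]. Speed limits (rad/s): [2.57, 2.57, 3.14, 3.14, 3.14, 3.14].

INTERFACE

Orientations are given as a unit quaternion [w, x, y, z].
In Python, from plant import readout, cams, workorder, manip gives the robot as it stands.
- The arm moves only by the tool play_rows, never from a script. Its arguments are lists of equal length, an entry for each row: "slide": the shift along the tool's x, y, z in cm, a list of three; "yaw": the turn about the tool's y in degrees; "grip": the closure, from -1 (fully open) to 1 (shut), so that 0 is half open. In form: {"slide": [[x, y, z], ...], "yaw": [yaw, ...], "grip": [grip, ...]}. A call has 1 to 12 rows; each row shifts and turns the commanded pose from where the row before left it, along the tool's axes as they then stand; what a row does not reach is not made up. A row lasts 1/10 s, in which the tool goes at most 50 mm and 8.59 degrees, less where a joint would pass 70% of its speed; a pose out of reach is approached as far as the arm can. A call with a gripper value outside its range is refused whole. The fingers move at their own pace and stop on an object; the grip force is fixed at half the most. Time passes only in rows, so rows that do not move let the fingers close. It gives the time, the measured TCP pose, the force and the opening at its end, in the units of the state.
- readout.state(): the state, without advancing time (a new reading comes with each control period).
- cams.grab_frame(name): name is "side" or "top" or "wrist"; returns a dict with "image" (384x512x3 uint8, red, green, blue), "mtx" (3x3 intrinsics, pixels), "R" (3x3) and "t" (3): a world point X has camera coordinates R X + t; the wrist camera has in their place "mount" (4x4, takes a point from camera to tool coordinates, whose origin is the TCP and whose axes are the tool frame's). Camera axes: x right, y down, z forward; pixel columns grow to the right and rows downward; lengths in m; the calibration is good to about 2 mm. A picture is of the moment at which its call begins: read the wrist's pose just before it. There is no depth.
- workorder.job_done(): hands the job in, once; it reports no verdict.
The state is a dict: "time": time; "joint_pos": joint angles; "joint_vel": joint speeds; "joint_efforts": joint torques, N m; "tool_pos": TCP position; "tool_rot": TCP orientation; "contact_force": force on the tool from outside, world axes, zero at the start; "ft_torque": the same for the moment, N m; "gripper_width": opening from 0.0 (shut) to 1.0 (fully open).
Only numpy, scipy, OpenCV 4.12 (cv2) and the standard library are available. Lean on these libraries where they do the work, as an engineer would, in place of code of your own. Each camera call takes 0.05 s, during which the arm holds its last target.

TASK

Load the small battery pack that lies in the tester's slide, ready for its check: with one fingertip press the long press bar down and keep it down so that the spring-closed contact flap stays up, and meanwhile with the other fingertip push the pack along the slide under the raised flap until it is fully home against the end stop. Then let the flap close on top of the pack and move clear. Slide the pack, do not lift it, and leave the other loose things on the table where they stand.

Things in the scene. Friction and masses are not known exactly. Their poses are not given: they have to be found in the camera images.
- tester: Flat grey bench battery tester, fixed to the table, 240 x 190 mm. Origin on the table; x = loading direction (away from the robot at yaw 0), y to its left, z up. Sizes below are mm in this frame. Aluminium deck at z = 30. Slide: two steel rails along x = -130 to 30, inner faces at y = -20 and +20, tops z = 40. Control panel left of the slide (y = 38 to 100) up to z = 54.
- stop (a point): Middle of the end stop's face, at deck level (tester x = 30, y = 0, z = 30). The stop is a black block across the far end of the slide, top at z = 52; behind it (x over 49) a grey hump reaches z = 66.
- hinge (a point): Point on the hinge rod of the flap (tester x = 0, y = -30, z = 60). The rod runs along tester x just right of the slide, x = -130 to 42; its brackets reach z = 64. The contact flap (left of the rod, over the slide) and the press bar (right of it) are one rigid piece turning on this rod.
- flap (a joint): Angle (rad) of flap and press bar: 0 shut by the spring, 0.55 fully open (solid stop). Pressing the bar down raises the flap: on the bar's middle about 2 N at first, 6 N fully open; 0.40 takes about 11 mm of travel, 0.55 about 15. From 0.28 up the flap clears the 26 mm high pack; below that it blocks it. Let go, it springs shut, damped; with the pack home it rests on the pack at about 0.23.
- contact (a point): Middle of the lower face of the black contact block under the flap; moves with the flap, at tester x = 9, y = 10, z = 48 when shut. Block: x = -10 to 28, y = 4 to 16. It hangs under the steel flap plate, x = -12 to 30, y = -30 to 27, plate top at z = 63 when shut.
- bar (a point): Point on the top of the press bar, middle of its length (tester x = -47.5); moves with it: y = -61, z = 55 shut, y = -56, z = 42 at 0.45 rad. The bar is a ribbed black strip along x = -125 to 30, 32 mm wide, 5 thick. Shut, it slopes up away from the slide, from (y = -45, z = 47) to (y = -74, z = 61); at 0.45 rad it is level, y = -38 to -70.
- pack: Battery pack to load: black block 60 (x) x 36 (y) x 26 (z) mm, paper label and two brass contacts on top, about 0.13 kg. Origin: centre of its underside; axes as the tester's. Starts on the deck between the rails (2 mm play each side), outside the shut flap, centre at tester x = -70 to -46. Fully home: front on the end stop, centre at x = 0, rear face at x = -30, still in front of the flap.
- cap_a: Bystander: blue capacitor can standing on the table right of the tester, 36 mm diameter, 62 mm high; origin under its base.
- cap_b: Bystander: white capacitor can standing on the table right of the tester, 40 mm diameter, 70 mm high; origin under its base.
- valve: Bystander: glass electron tube standing on its black base left of the tester, 33 mm diameter, 73 mm high; origin under its base.
- transformer: Bystander: small transformer left of the tester, 50 x 42 x 46 mm; origin under its base.
- big_pack: Bystander: larger flat battery pack lying on the table left of the tester, 78 x 46 x 22 mm; origin under its middle.
- relay: Bystander: clear-cased relay standing on the table, 28 x 28 x 42 mm; origin under its base.
- driver: Bystander: screwdriver lying on the table, 170 mm long; origin under its middle.
There are look-alikes about, which are no part of the job. Leave any red look-alike of the pack alone.

How it is judged:
By the outcome, as a careful person would: the job done as asked, in the order asked, and still so for the second after the job is handed in, with the robot touching nothing.
It also fails if it takes over 54 s, if anything falls off the work surface, if the arm or the gripper's body presses on something with over 40 N, if the wrist force passes 120 N, or if a joint passes its speed limit or range.

## Working session

There is one attempt and no reset: what is moved stays moved. The work goes in short steps, Python scripts to look and compute and a tool call to move; the robot and the scene stay as the last step left them, time stands still between calls to the robot, and variables do not carry over. Pictures are saved under pics/ and viewed, and the job is handed in when it is done.

Besides the shell and the picture viewer there is one more tool, called after "Request:" as name(argument=value, ...) on one line, values as JSON. play_rows: Moves the arm, as the interface text tells. Its arguments: {"type":"object","properties":{"slide":{"type":"array","items":{"type":"array","items":{"type":"number"}}},"yaw":{"type":"array","items":{"type":"number"}},"grip":{"type":"array","items":{"type":"number"}}},"required":["slide","yaw","grip"]}

```bash
mkdir -p pics; ls; python3 - <<'E'
from plant import readout,cams,manip
import cv2
print(readout.state()); print([a for a in dir(manip) if a[0]!='_'])
for n in ['side','top','wrist']:
    f=cams.grab_frame(n); cv2.imwrite(f'pics/{n}0.png',f['image'][:,:,::-1])
    print(n,{k:v.tolist() for k,v in f.items() if k!='image'})
E
```

```text
pics
{'time': 0.0, 'joint_pos': array([ 1.15101638e+00,  5.33600570e-02,  1.61425718e+00, -4.05813476e-06,
        1.47598617e+00, -1.19005800e-01]), 'joint_vel': array([ 0.00067996,  0.00035719, -0.00079862, -0.00052809, -0.00058148,
       -0.00024856]), 'joint_efforts': array([ 1.11665024e-03, -3.93677258e+01, -3.70179069e+01, -7.78687195e-05,
        6.96096671e-03, -2.32133289e-05]), 'tool_pos': array([0.18492771, 0.59640603, 0.241083  ]), 'tool_rot': array([-0.6984398 ,  0.6998111 , -0.10612698,  0.10575132]), 'contact_force': array([-0.06646537,  0.06253619,  0.51114593]), 'ft_torque': array([-0.03620485, -0.0222807 , -0.01619459]), 'gripper_width': 0.9992388749111871}
['IKError', 'finger_overhang']
side {'mtx': [[393.76216048486464, 0.0, 260.5446341605608], [0.0, 393.76216048486464, 187.2455322115068], [0.0, 0.0, 1.0]], 'R': [[-0.9769851856273852, -0.21305048330315682, -0.010461291933355299], [-0.13285866000461563, 0.6461528632835476, -0.7515550902843059], [0.1668787689504016, -0.7328683161624361, -0.6595873768037362]], 't': [0.5123889137711052, 0.15278858740570536, 1.043009238704399]}
top {'mtx': [[362.60616998188294, 0.0, 253.544321245205], [0.0, 362.60616998188294, 190.64003235019172], [0.0, 0.0, 1.0]], 'R': [[-0.004993312837945368, -0.9999030944555884, -0.012994942286953644], [-0.9828368271659701, 0.007303708180784383, -0.18433238188972423], [0.18440943032619458, 0.01185147859757541, -0.9827780545279893]], 't': [-0.007190214606045832, 0.5145769910111949, 1.201508987508829]}
wrist {'mtx': [[316.43055785738693, 0.0, 250.9888186148252], [0.0, 316.43055785738693, 192.0013963852336], [0.0, 0.0, 1.0]], 'mount': [[-0.0004924074114913729, 0.9646082063155654, 0.26368687082144904, -0.06606781823072862], [0.00011736388747516434, -0.2636868452272922, 0.964608331852776, -0.13232338167118035], [0.9999998718803206, 0.0005059276080263132, 1.6631187919014714e-05, -0.0022826806761501173], [0.0, 0.0, 0.0, 1.0]]}
```

View pics/top0.png

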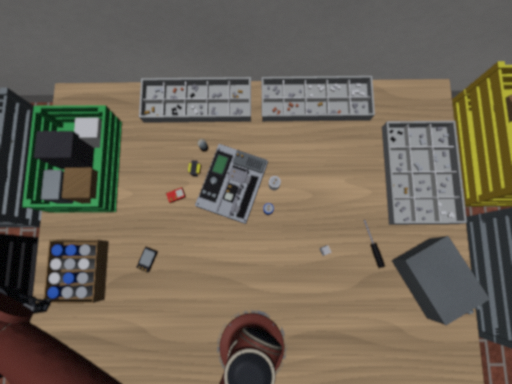

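View pics/side0.png

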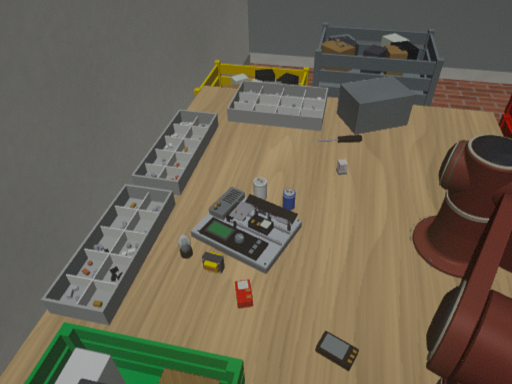

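View pics/wrist0.png

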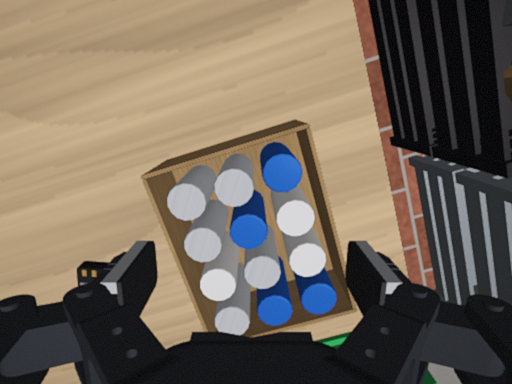

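```bash
python3 - <<'E'
import cv2
t=cv2.imread('pics/top0.png'); s=cv2.imread('pics/side0.png')
cv2.imwrite('pics/topz.png',cv2.resize(t[130:235,155:290],None,fx=5.6,fy=5.6,interpolation=cv2.INTER_CUBIC))
cv2.imwrite('pics/sidez.png',cv2.resize(s[170:280,180:310],None,fx=5.4,fy=5.4,interpolation=cv2.INTER_CUBIC))
E
```

```text
(no output)
```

View pics/topz.png

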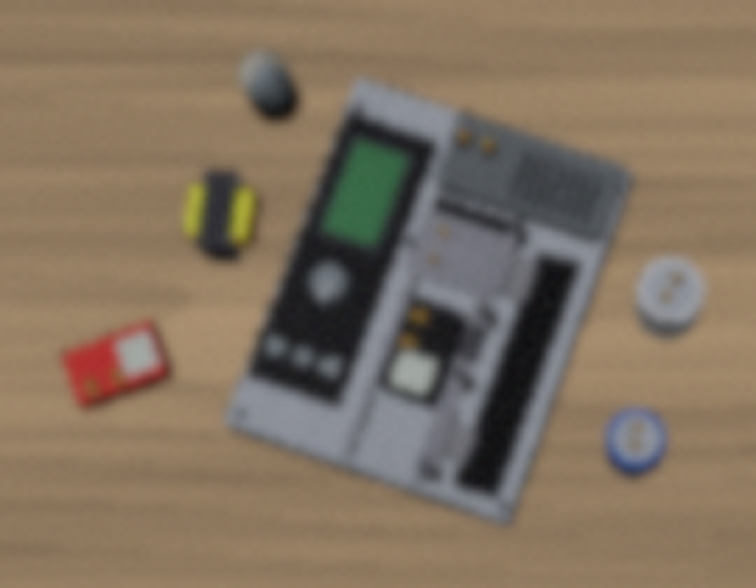

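View pics/sidez.png

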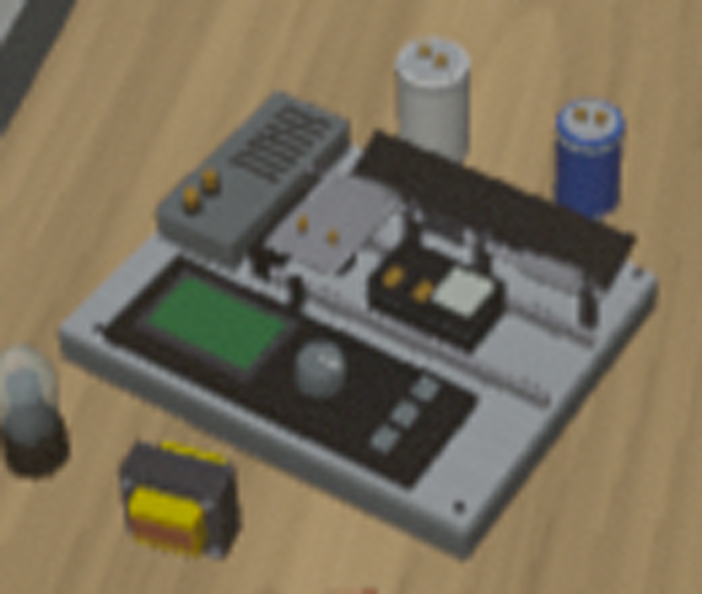

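```bash
cat > h.py <<'E'
import numpy as np, cv2
from scipy.spatial.transform import Rotation as Ro
from plant import readout,cams,manip
def rot(q): return Ro.from_quat([q[1],q[2],q[3],q[0]]).as_matrix()
def grab(n):
    s=readout.state(); f=cams.grab_frame(n)
    if n=='wrist':
        T=np.eye(4);T[:3,:3]=rot(s['tool_rot']);T[:3,3]=s['tool_pos']
        M=T@f['mount']; f['R']=M[:3,:3].T; f['t']=-f['R']@M[:3,3]
    return f
def ray(f,px,z):
    px=np.atleast_2d(px).astype(float); K=np.array(f['mtx']);R=np.array(f['R']);t=np.array(f['t'])
    d=np.c_[px,np.ones(len(px))]@np.linalg.inv(K).T@R; c=-R.T@t
    return c+d*((z-c[2])/d[:,2])[:,None]
def proj(f,X):
    c=np.atleast_2d(X)@np.array(f['R']).T+f['t']; p=c@np.array(f['mtx']).T; return p[:,:2]/p[:,2:]
def tw(pose,P): # tester mm -> world
    x,y,a=pose; P=np.atleast_2d(P)/1000.; c,s=np.cos(a),np.sin(a)
    return np.c_[x+c*P[:,0]-s*P[:,1], y+s*P[:,0]+c*P[:,1], P[:,2]]
def wt(pose,X):
    x,y,a=pose; X=np.atleast_2d(X); c,s=np.cos(a),np.sin(a); dx,dy=X[:,0]-x,X[:,1]-y
    return np.c_[c*dx+s*dy,-s*dx+c*dy,X[:,2]]*1000
E
python3 - <<'E'
from h import *
s=readout.state(); print(rot(s['tool_rot']).round(3), manip.finger_overhang)
f=grab('top')
z=lambda p:np.array(p)/5.6+[155,130]-0.4
P=ray(f,z([(360,80),(230,430),(508,522),(633,170)]),0.03)
print(P.round(4)); print([np.linalg.norm(P[i]-P[(i+1)%4]) for i in range(4)])
d=P[0]-P[1]+P[3]-P[2]; print('yaw',np.degrees(np.arctan2(d[1],d[0])), 'centre',P.mean(0))
print('pack top', ray(f,z([(418,352)]),0.056), 'stop edge',ray(f,z([(480,215)]),0.052))
E
```

```text
[[ 0.955 -0.001  0.296]
 [-0.296 -0.001  0.955]
 [-0.    -1.    -0.002]] 0.011
[[ 0.6894  0.1133  0.03  ]
 [ 0.4637  0.1912  0.03  ]
 [ 0.4055  0.0187  0.03  ]
 [ 0.6283 -0.0607  0.03  ]]
[np.float64(0.23876069208344167), np.float64(0.1820450708313028), np.float64(0.2365502870599347), np.float64(0.18444714999812634)]
yaw -19.331675637696037 centre [0.54672193 0.06560987 0.03      ]
pack top [[0.50727355 0.07271863 0.056     ]] stop edge [[0.59416609 0.03515718 0.052     ]]
```

Request:
play_rows(slide=[[2.75, 0, -2.87], [2.75, 0, -2.87], [2.75, 0, -2.87], [2.75, 0, -2.87], [2.75, 0, -2.87], [2.75, 0, -2.87], [2.75, 0, -2.87], [2.75, 0, -2.87], [2.75, 0, -2.87], [2.75, 0, -2.87], [2.75, 0, -2.87], [2.75, 0, -2.87]], yaw=[0, 0, 0, 0, 0, 0, 0, 0, 0, 0, 0, 0], grip=[0, 0, 0, 0, 0, 0, 0, 0, 0, 0, 0, 0])

```text
time: 1.4
tool_pos: [0.3986, 0.1687, 0.2423]
tool_rot: [0.699, -0.699, 0.106, -0.106]
contact_force: [0.3, -0.2, -0.5]
gripper_width: 0.498
```

Request:
play_rows(slide=[[2.75, 2.0, -2.87], [2.75, 2.0, -2.87], [2.75, 2.0, -2.87], [0, 1.0, 0], [0, 1.0, 0], [0, 0, 0]], yaw=[0, 0, 0, 0, 0, 0], grip=[0, 0, 0, 0, 0, 0])

```text
time: 2.0
tool_pos: [0.4504, 0.0641, 0.1606]
tool_rot: [-0.699, 0.699, -0.107, 0.105]
contact_force: [-0.3, -0.4, 0.7]
gripper_width: 0.501
```

```bash
python3 - <<'E'
from h import *
s=readout.state(); print(s['time'],s['joint_pos'].round(3),s['tool_pos'].round(4),s['gripper_width'],s['contact_force'].round(2));print(rot(s['tool_rot']).round(3))
f=grab('wrist'); cv2.imwrite('pics/w1.png',f['image'][:,:,::-1])
E
```

```text
2.0 [-0.023 -0.307  2.079  0.     1.373 -1.293] [0.4504 0.0641 0.1606] 0.5009093279095636 [-0.35 -0.43  0.7 ]
[[ 0.955 -0.003  0.296]
 [-0.296  0.     0.955]
 [-0.003 -1.    -0.001]]
```

View pics/w1.png

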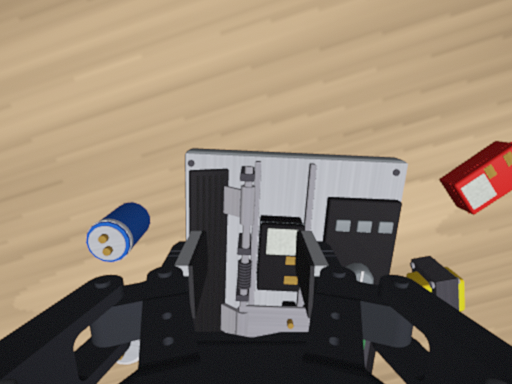

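Request:
play_rows(slide=[[0, 0, 0], [0, 0, 0], [0, 0, 0], [0, 0, 0], [0, 0, 0], [0, 0, 0], [0, 0, 0], [0, 0, 0], [0, 0, 0], [0, 0, 0], [0, 0, 0]], yaw=[8.28, 8.28, 8.28, 8.28, 8.28, 8.28, 8.28, 8.28, 8.28, 8.28, 8.28], grip=[0, 0, 0, 0, 0, 0, 0, 0, 0, 0, 0])

```text
time: 3.15
tool_pos: [0.4519, 0.0648, 0.1637]
tool_rot: [-0.414, 0.412, -0.573, 0.574]
contact_force: [0.1, -0.8, 0.3]
gripper_width: 0.5
```

Request:
play_rows(slide=[[0, 0, 0], [0, 0, 0], [0, 0, 0], [0, 0, 0], [0, 0, 0], [0, 0, 0], [0, 0, 0], [0, 0, 0], [0, 0, 0], [0, 0, 0], [0, 0, 0], [0, 0, 0]], yaw=[8.28, 8.28, 8.28, 8.28, 8.28, 8.28, 8.28, 8.28, 8.28, 8.28, 8.28, 0], grip=[0, 0, 0, 0, 0, 0, 0, 0, 0, 0, 0, 0])

```text
time: 4.35
tool_pos: [0.4519, 0.0647, 0.1635]
tool_rot: [-0.117, 0.119, 0.697, -0.697]
contact_force: [-0.1, -1.2, 0.6]
gripper_width: 0.5
```

```bash
python3 - <<'E'
from h import *
s=readout.state(); print(s['time'],s['joint_pos'].round(3),s['tool_pos'].round(4),s['gripper_width'],s['contact_force'].round(2));print(rot(s['tool_rot']).round(4))
f=grab('wrist'); cv2.imwrite('pics/w2.png',f['image'][:,:,::-1])
cv2.imwrite('pics/w2z.png',cv2.resize(f['image'][0:360,100:440,::-1],None,fx=2,fy=2,interpolation=cv2.INTER_CUBIC)[:600])
import pickle; f['s']=s; pickle.dump(f,open('w2.pkl','wb'))
E
```

```text
4.35 [-0.021 -0.31   2.075  0.     1.374  1.886] [0.4519 0.0647 0.1635] 0.4995636417491051 [-0.1  -1.24  0.61]
[[-9.441e-01  2.100e-03 -3.297e-01]
 [ 3.297e-01  1.000e-04 -9.441e-01]
 [-2.000e-03 -1.000e+00 -8.000e-04]]
```

View pics/w2.png

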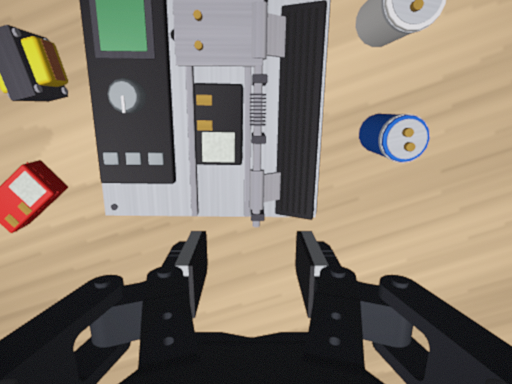

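View pics/w2z.png

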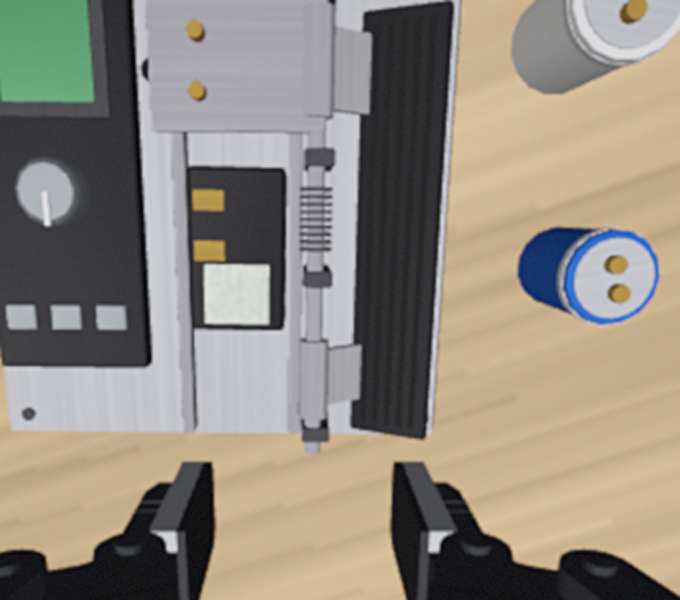

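```bash
python3 - <<'E'
from h import *; import pickle
from scipy.optimize import least_squares
f=pickle.load(open('w2.pkl','rb'))
obs=[((313,449),(-130,-30,60)),((352,427),(-125,-45,47)),((424,438),(-125,-74,61)),((366,13),(30,-45,47)),((452,3),(30,-74,61)),((10,431),(-130,100,30)),((154,131),(-12,27,63)),((313,440),(-130,-30,54)),]
px=np.array([o[0] for o in obs])/2.+[100,0]-.25; M=np.array([o[1] for o in obs],float)
def r(p): return (proj(f,tw(p,M))-px).ravel()
q=least_squares(r,[.5545,.0576,np.radians(-19.3)],loss='soft_l1')
print(q.x,np.degrees(q.x[2])); print(r(q.x).reshape(-1,2).round(1))
p=q.x; np.save('pose.npy',p)
z=lambda a:np.array(a)/2.+[100,0]-.25
print('pack corners',wt(p,ray(f,z([(190,168),(285,170),(284,328),(192,328)]),.056)).round(1))
print('rails in',wt(p,ray(f,z([(187,140),(195,425),(290,135),(301,335)]),.04)).round(1))
print('tcp',wt(p,f['s']['tool_pos']).round(1),'toolx yaw', np.degrees(np.arctan2(0.3297,-0.9441))-180)
# finger tips: inner edge of tips
s=f['s'];T=rot(s['tool_rot'])
Mt=np.array(f['mount']);K=f['mtx']
for w in [(212,463),(393,463),(158,533),(430,533)]:
    d=Mt[:3,:3]@np.linalg.inv(K)@np.r_[z(w),1]; c=Mt[:3,3]
    for xx in (-.011,.011): 
        P=c+d*((xx-c[0])/d[0]); print(w,xx,(P*1000).round(1))
E
```

```text
[ 0.55929072  0.05054548 -0.34691352] -19.87668070349586
[[ 0.1  1. ]
 [-1.5  0.9]
 [ 0.5  1.6]
 [-1.7 -0.9]
 [ 1.1 -1.9]
 [ 4.4 -3.9]
 [-0.4 -0.1]
 [-0.   2.8]]
pack corners [[-23.5  15.9  56. ]
 [-23.8 -18.2  56. ]
 [-81.4 -18.1  56. ]
 [-81.8  17.2  56. ]]
rails in [[ -12.5   19.4   40. ]
 [-126.5   20.2   40. ]
 [ -10.3  -19.6   40. ]
 [ -87.   -24.6   40. ]]
tcp [[-105.8  -23.2  163.5]] toolx yaw -19.25029861189799
(212, 463) -0.011 [-11.    4.9 -18.8]
(212, 463) 0.011 [ 11.   58.2 -26.9]
(393, 463) -0.011 [-11.    4.9  23.4]
(393, 463) 0.011 [11.  58.3 31.6]
(158, 533) -0.011 [-11.  -28.3 -24. ]
(158, 533) 0.011 [ 11.   12.1 -34.2]
(430, 533) -0.011 [-11.  -28.3  25.5]
(430, 533) 0.011 [11.  12.2 34.6]
```

```bash
python3 - <<'E'
from h import *; import pickle
from scipy.optimize import least_squares
f=pickle.load(open('w2.pkl','rb'))
z=lambda a:np.array(a)/2.+[100,0]-.25
obs=[((313,449),(-130,-30,60)),((352,427),(-125,-45,47)),((424,438),(-125,-74,61)),((366,13),(30,-45,47)),((452,3),(30,-74,61)),((154,131),(-12,27,63)),((187,140),(-12,20,40)),((195,425),(-126,20,40)),((290,135),(-10,-20,40))]
px=z([o[0] for o in obs]); M=np.array([o[1] for o in obs],float)
W=np.array([[1,1]]*6+[[1,0]]*3)
def r(p): return ((proj(f,tw(p,M))-px)*W).ravel()
q=least_squares(r,[.5545,.0576,np.radians(-19.3)],loss='soft_l1')
p=q.x; np.save('pose.npy',p);print(p,np.degrees(p[2])); print(r(p).reshape(-1,2).round(1))
print('pack',wt(p,ray(f,z([(190,168),(285,170),(284,328),(192,328)]),.056)).round(1))
print('capa',wt(p,ray(f,z([(622,277)]),.062)),'capb',wt(p,ray(f,z([(628,15)]),.07)))
print('tcp',wt(p,f['s']['tool_pos']).round(1))
E
```

```text
[ 0.55920009  0.05033024 -0.3486823 ] -19.97802442487832
[[ 0.1  1.1]
 [-1.5  1. ]
 [ 0.5  1.8]
 [-1.3 -0.8]
 [ 1.5 -1.6]
 [-0.1 -0.1]
 [-0.5 -0. ]
 [ 0.2 -0. ]
 [ 0.8 -0. ]]
pack [[-23.5  16.1  56. ]
 [-23.8 -18.   56. ]
 [-81.3 -18.   56. ]
 [-81.8  17.3  56. ]]
capa [[ -59.69064681 -141.81715888   62.        ]] capb [[  23.76733041 -127.65387113   70.        ]]
tcp [[-105.7  -23.2  163.5]]
```

Request:
play_rows(slide=[[-0.37, 0, 0.38], [0, 2.2, 0], [0, 2.2, 0], [0, 2.2, 0], [0, 2.2, 0], [0, 0, 0]], yaw=[0.7, 0, 0, 0, 0, 0], grip=[0, 0, 0, 0, 0, 0])

```text
time: 5.0
tool_pos: [0.4513, 0.0587, 0.0713]
tool_rot: [0.125, -0.121, -0.696, 0.697]
contact_force: [-0.3, -0.8, 0.3]
gripper_width: 0.497
```

```bash
python3 - <<'E'
from h import *
s=readout.state(); p=np.load('pose.npy');print(s['time'],wt(p,s['tool_pos']),s['contact_force'].round(2));print(rot(s['tool_rot']).round(4))
for n in ('wrist','side'):
    f=grab(n); cv2.imwrite(f'pics/{n}3.png',f['image'][:,:,::-1])
    if n=='side': cv2.imwrite('pics/s3z.png',cv2.resize(f['image'][150:290,180:340,::-1],None,fx=4,fy=4,interpolation=cv2.INTER_CUBIC))
E
```

```text
5.0 [[-104.25285739  -28.98165735   71.25228974]] [-0.34 -0.83  0.31]
[[-9.396e-01 -6.600e-03 -3.423e-01]
 [ 3.423e-01  1.000e-04 -9.396e-01]
 [ 6.200e-03 -1.000e+00  2.100e-03]]
```

View pics/wrist3.png

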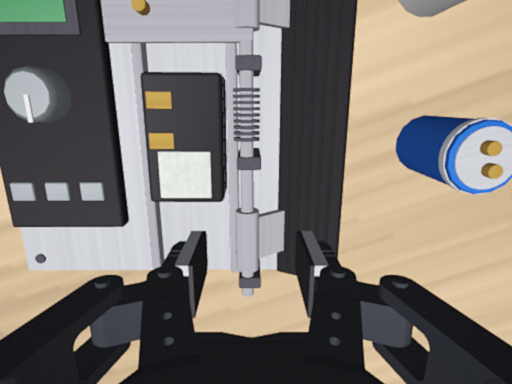

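View pics/s3z.png

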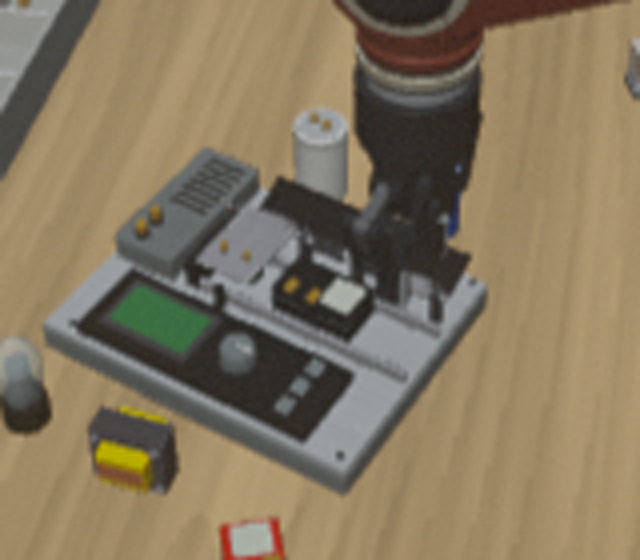

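```bash
python3 - <<'E'
from h import *
from scipy.optimize import least_squares
s=readout.state(); f=grab('wrist')
p0=np.load('pose.npy')
obs=[((248,293),(-130,-30,60)),((278,272),(-125,-45,47)),((332,275),(-125,-74,61)),((107,41),(-12,27,63)),((144,60),(-20,20,40)),((160,260),(-126,20,40))]
px=np.array([o[0] for o in obs]); M=np.array([o[1] for o in obs],float); W=np.array([[1,1]]*4+[[1,0]]*2)
r=lambda p:((proj(f,tw(p,M))-px)*W).ravel()
q=least_squares(r,p0,loss='soft_l1');p=q.x;print(p,np.degrees(p[2]));print(r(p).reshape(-1,2).round(1))
print('pack',wt(p,ray(f,[(143,73),(223,73),(224,201),(151,200)],.056)).round(1))
print('tcp',wt(p,s['tool_pos']))
print('tips',wt(p,ray(f,[(206,232),(299,232)],s['tool_pos'][2]-.005)).round(1))
np.save('pose2.npy',p)
E
```

```text
[ 0.56347713  0.05150342 -0.34002094] -19.48176467706654
[[-0.5 -6.1]
 [-3.6 -6.1]
 [ 0.4  3.7]
 [ 0.2  0.7]
 [-0.1  0. ]
 [ 1.9  0. ]]
pack [[-23.7  15.6  56. ]
 [-24.1 -20.3  56. ]
 [-84.  -18.8  56. ]
 [-83.2  17.5  56. ]]
tcp [[-105.69603339  -29.7793181    74.57595978]]
tips [[-94.9 -11.2  69.6]
 [-95.3 -54.6  69.6]]
```

Request:
play_rows(slide=[[0, 0, -0.35], [0, 0.6, 0], [0, 0.5, 0], [0, 0.4, 0], [0, 0.4, 0], [0, 0.4, 0], [0, 0, 0], [0, 0, 0]], yaw=[0, 0, 0, 0, 0, 0, 0, 0], grip=[0, 0, 0, 0, 0, 0, 0, 0])

```text
time: 5.95
tool_pos: [0.4564, 0.0645, 0.0534]
tool_rot: [-0.123, 0.124, 0.698, -0.694]
contact_force: [-2.7, 10.6, 11.6]
gripper_width: 0.502
```

```bash
python3 - <<'E'
from h import *
s=readout.state(); p=np.load('pose2.npy');print(s['time'],wt(p,s['tool_pos']),s['contact_force'].round(2),s['ft_torque'].round(2))
f=grab('wrist'); cv2.imwrite(f'pics/w4.png',f['image'][:,:,::-1])
f=grab('side');cv2.imwrite('pics/s4z.png',cv2.resize(f['image'][150:290,180:340,::-1],None,fx=4,fy=4,interpolation=cv2.INTER_CUBIC))
E
```

```text
5.95 [[-105.25730371  -23.4210433    53.41082015]] [-2.69 10.63 11.64] [ 1.65  0.61 -0.18]
```

View pics/w4.png

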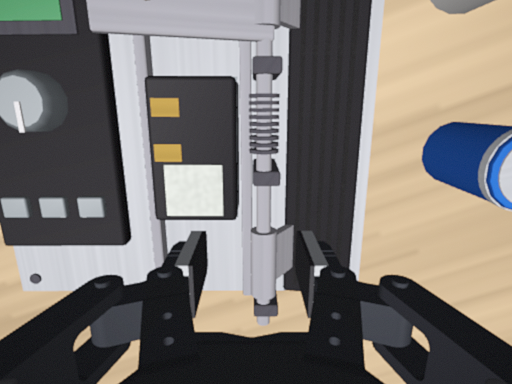

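View pics/s4z.png

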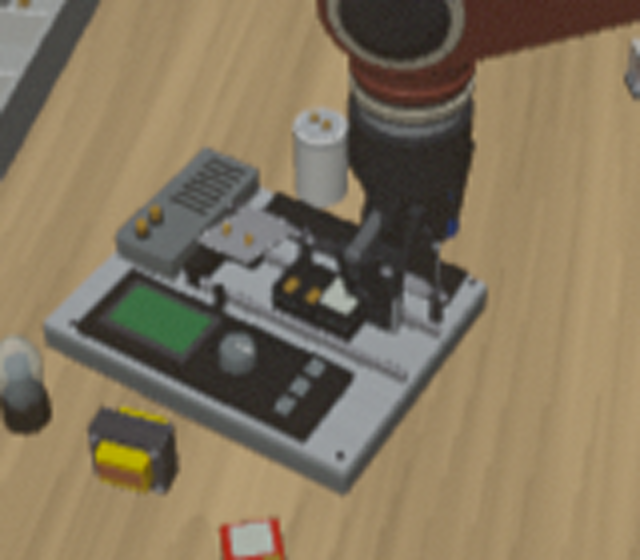

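Request:
play_rows(slide=[[0, -1.2, 0], [0, 0, 0.5], [0, 0.5, 0], [0, 0.5, 0], [0, 0.4, 0], [0, 0.4, 0], [0, 0.2, 0], [0, 0, 0], [0, 0, 0]], yaw=[0, 0, 0, 0, 0, 0, 0, 0, 0], grip=[0, 0, 0, 0, 0, 0, 0, 0, 0])

```text
time: 6.95
tool_pos: [0.4568, 0.0608, 0.048]
tool_rot: [-0.123, 0.126, 0.7, -0.693]
contact_force: [-5.8, 18.1, 27.5]
gripper_width: 0.499
```

```bash
cat > look.py <<'E'
import sys
from h import *
k=sys.argv[1]
s=readout.state(); p=np.load('pose2.npy');print(s['time'],wt(p,s['tool_pos']).round(1),s['contact_force'].round(2),s['ft_torque'].round(2))
f=grab('wrist'); cv2.imwrite(f'pics/w{k}.png',f['image'][:,:,::-1])
f=grab('side');cv2.imwrite(f'pics/s{k}z.png',cv2.resize(f['image'][170:260,200:320,::-1],None,fx=5,fy=5,interpolation=cv2.INTER_CUBIC))
E
python3 look.py 5
```

```text
6.95 [[-103.7  -26.8   48. ]] [-5.83 18.07 27.48] [ 2.52  0.99 -0.19]
```

View pics/w5.png

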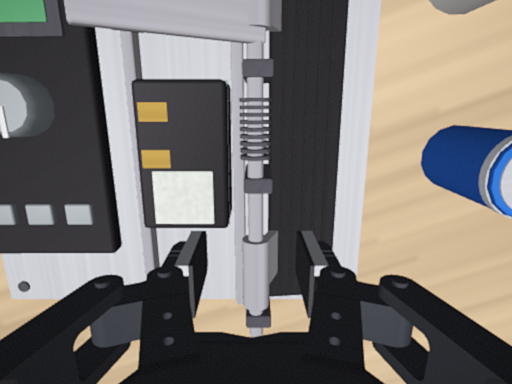

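View pics/s5z.png

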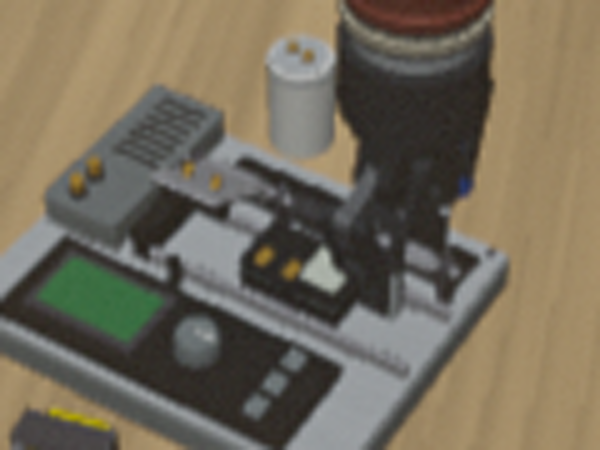

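Request:
play_rows(slide=[[0, -0.2, 0], [0, 0, 0], [0, 0, 0]], yaw=[0, 0, 0], grip=[0, 0, 0])

```text
time: 7.35
tool_pos: [0.4566, 0.0601, 0.0488]
tool_rot: [-0.122, 0.126, 0.699, -0.693]
contact_force: [-0.7, 13.8, 18.7]
gripper_width: 0.503
```

```bash
python3 look.py 6
```

```text
7.35 [[-103.6  -27.5   48.8]] [-0.65 13.85 18.74] [ 2.12  0.28 -0.14]
```

View pics/w6.png

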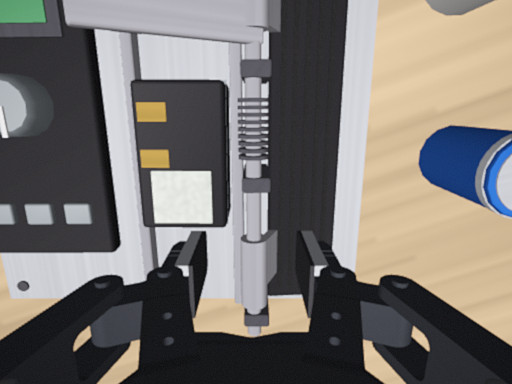

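View pics/s6z.png

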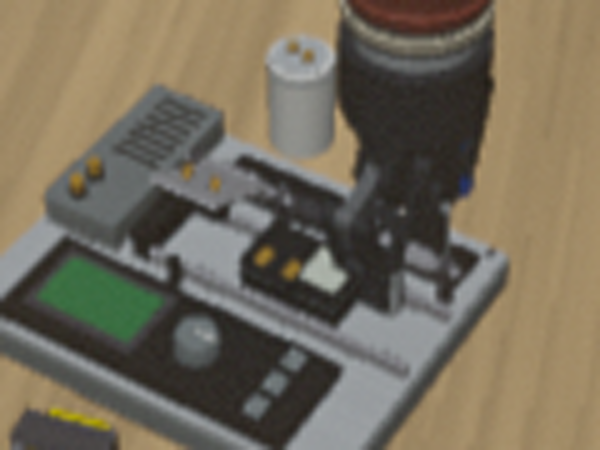

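```bash
python3 - <<'E'
from h import *
p=np.load('pose2.npy'); f=grab('wrist')
for a in (0.2,.28,.4,.5,.55):
    c,s=np.cos(a),np.sin(a)
    R=lambda y,z:(-30+c*(y+30)-s*(z-60), 60+s*(y+30)+c*(z-60))
    M=[[-12,*R(27,63)],[-12,*R(27,61)],[-125,*R(-74,61)],[-60,*R(-74,61)],[-130,-30,60]]
    print(a,proj(f,tw(p,M)).round(0).tolist())
E
```

```text
0.2 [[68.0, 26.0], [70.0, 28.0], [345.0, 302.0], [355.0, 164.0], [252.0, 323.0]]
0.28 [[64.0, 23.0], [66.0, 24.0], [341.0, 298.0], [351.0, 163.0], [252.0, 323.0]]
0.4 [[60.0, 17.0], [61.0, 19.0], [335.0, 292.0], [344.0, 161.0], [252.0, 323.0]]
0.5 [[59.0, 11.0], [60.0, 13.0], [330.0, 288.0], [337.0, 159.0], [252.0, 323.0]]
0.55 [[60.0, 8.0], [60.0, 10.0], [327.0, 285.0], [334.0, 159.0], [252.0, 323.0]]
```

Request:
play_rows(slide=[[-0.4, 0, 0], [-0.4, 0, 0], [-0.4, 0, 0], [-0.4, 0, 0], [-0.4, 0, 0], [-0.4, 0, 0], [-0.4, 0, 0], [-0.4, 0, 0], [-0.4, 0, 0], [0, 0, 0]], yaw=[0, 0, 0, 0, 0, 0, 0, 0, 0, 0], grip=[0, 0, 0, 0, 0, 0, 0, 0, 0, 0])

```text
time: 8.5
tool_pos: [0.485, 0.0453, 0.0471]
tool_rot: [0.127, -0.12, -0.696, 0.696]
contact_force: [-17.3, 4.4, 29.5]
gripper_width: 0.503
```

```bash
python3 look.py 7
```

```text
8.5 [[-71.9 -32.   47.1]] [-17.29   4.37  29.5 ] [ 0.09  3.2  -0.38]
```

View pics/w7.png

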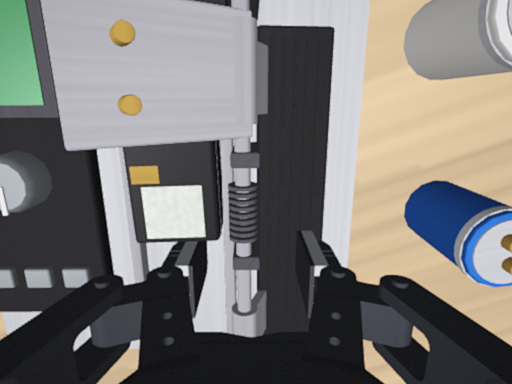

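View pics/s7z.png

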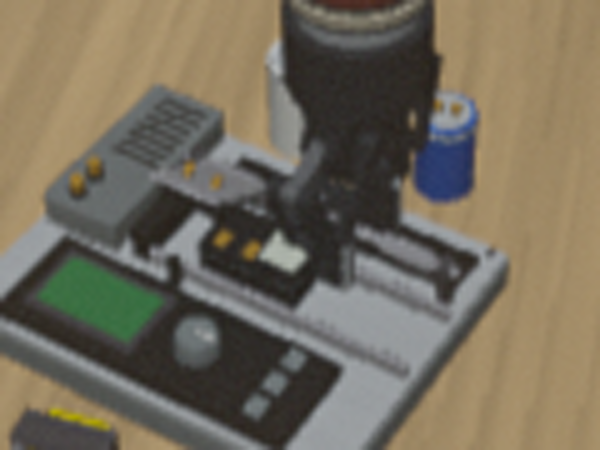

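Request:
play_rows(slide=[[0, -0.2, -0.2], [-0.4, 0, -0.1], [-0.4, 0, 0], [-0.4, 0, 0], [-0.4, 0, 0], [-0.4, 0, 0], [-0.4, 0, 0], [0, 0, 0]], yaw=[0, 0, 0, 0, 0, 0, 0, 0], grip=[0, 0, 0, 0, 0, 0, 0, 0])

```text
time: 9.4
tool_pos: [0.508, 0.0395, 0.0479]
tool_rot: [0.127, -0.12, -0.696, 0.697]
contact_force: [-14.5, 2.1, 21.8]
gripper_width: 0.501
```

```bash
python3 look.py 8
```

```text
9.4 [[-48.3 -29.8  47.9]] [-14.53   2.1   21.85] [-0.07  2.62 -0.33]
```

View pics/w8.png

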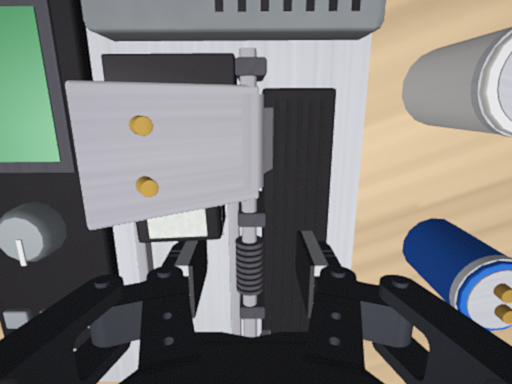

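View pics/s8z.png

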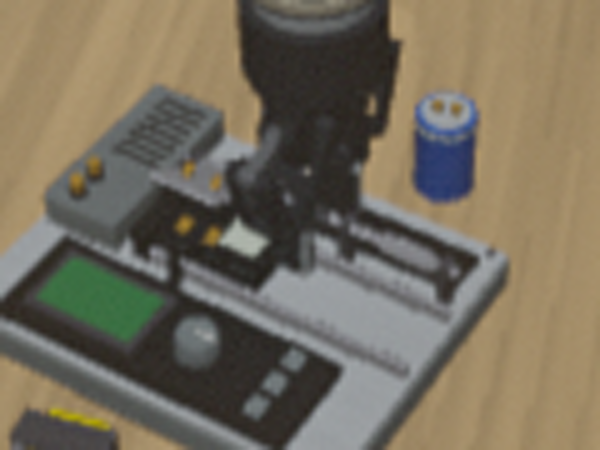

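Request:
play_rows(slide=[[-0.3, 0, 0], [-0.3, 0, 0], [-0.2, 0, 0], [0, 0, 0]], yaw=[0, 0, 0, 0], grip=[0, 0, 0, 0])

```text
time: 9.9
tool_pos: [0.5109, 0.0386, 0.0475]
tool_rot: [0.131, -0.114, -0.696, 0.697]
contact_force: [-31.3, 9.0, 36.4]
gripper_width: 0.497
```

Request:
play_rows(slide=[[-0.15, 0, 0], [-0.15, 0, 0], [0, 0, 0]], yaw=[0, 0, 0], grip=[0, 0, 0])

```text
time: 10.2
tool_pos: [0.511, 0.0386, 0.0474]
tool_rot: [0.133, -0.111, -0.696, 0.696]
contact_force: [-42.3, 12.4, 45.4]
gripper_width: 0.502
```

```bash
python3 look.py 9
```

```text
10.2 [[-45.2 -29.7  47.4]] [-42.26  12.39  45.39] [1.36 6.93 0.65]
```

View pics/w9.png

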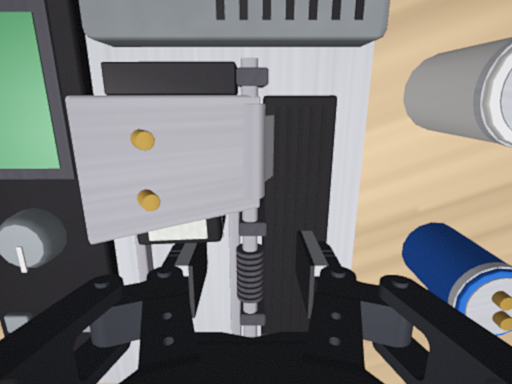

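View pics/s9z.png

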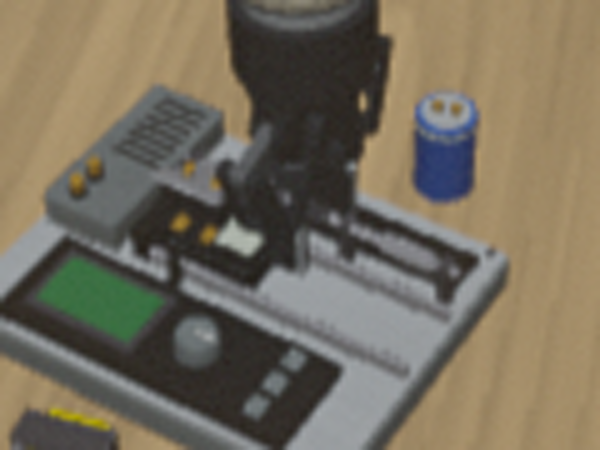

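```bash
python3 - <<'E'
from h import *
f=grab('wrist'); s=readout.state()
for n in ('pose','pose2'):
    p=np.load(n+'.npy')
    print(n,'rod end(42)',wt(p,ray(f,[(249,59)],.060)).round(1)[0],'bar end(30)',wt(p,ray(f,[(300,96)],.042)).round(1)[0],'hump(49)',wt(p,ray(f,[(235,38)],.066)).round(1)[0],'pack rear',wt(p,ray(f,[(180,242)],.056)).round(1)[0],'tcp',wt(p,s['tool_pos']).round(1)[0])
im=f['image'][40:300,60:360,::-1]; cv2.imwrite('pics/w9z.png',cv2.resize(im,None,fx=2.2,fy=2.2,interpolation=cv2.INTER_CUBIC))
print(rot(s['tool_rot']).round(3))
E
```

```text
pose rod end(42) [ 42.1 -28.9  60. ] bar end(30) [ 29.8 -49.8  42. ] hump(49) [ 47.7 -24.4  66. ] pack rear [-29.2   0.2  56. ] tcp [-41.3 -27.5  47.4]
pose2 rod end(42) [ 38.2 -31.8  60. ] bar end(30) [ 25.8 -52.6  42. ] hump(49) [ 43.8 -27.4  66. ] pack rear [-32.8  -2.1  56. ] tcp [-45.2 -29.7  47.4]
[[-0.94  -0.03  -0.34 ]
 [ 0.34   0.005 -0.94 ]
 [ 0.03  -1.     0.006]]
```

View pics/w9z.png

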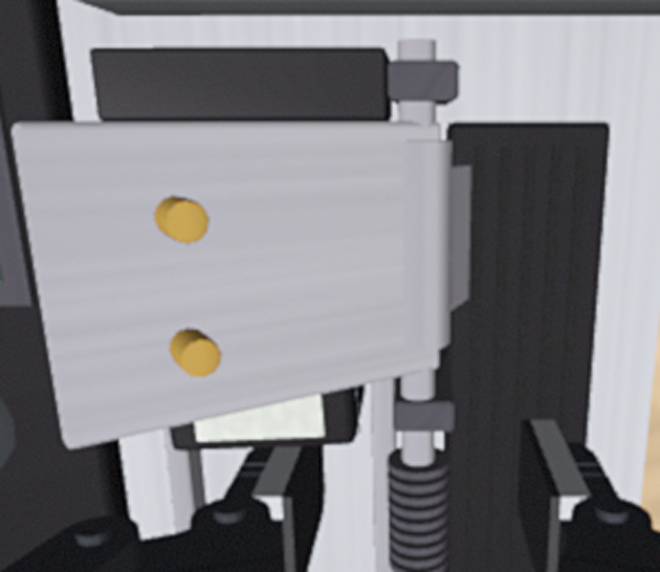

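Request:
play_rows(slide=[[0.4, 0, 0], [0.4, 0, 0], [0.4, 0, 0], [0.4, 0, 0], [0, 0, 0]], yaw=[0, 0, 0, 0, 0], grip=[0, 0, 0, 0, 0])

```text
time: 10.85
tool_pos: [0.5078, 0.04, 0.0485]
tool_rot: [0.121, -0.125, -0.696, 0.697]
contact_force: [2.5, -2.1, 8.0]
gripper_width: 0.5
```

```bash
python3 look.py 10
```

```text
10.85 [[-48.7 -29.4  48.5]] [ 2.53 -2.12  7.99] [-0.57 -0.3   0.04]
```

View pics/w10.png

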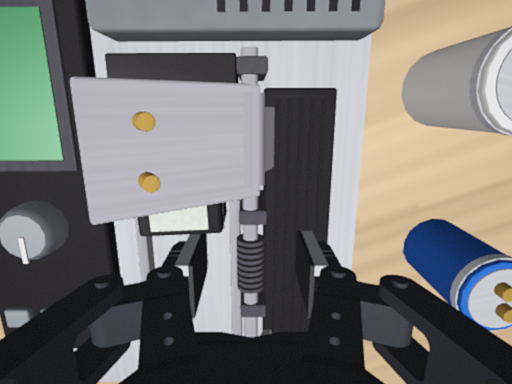

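Request:
play_rows(slide=[[0.2, -0.3, 0], [0, -0.4, 0], [0, -0.4, 0], [0, -0.4, 0], [0, -0.6, 0], [0, -1.0, 0], [0, -2.5, 0], [0, -2.5, 0], [0, -2.5, 0], [0, 0, 0]], yaw=[0, 0, 0, 0, 0, 0, 0, 0, 0, 0], grip=[0, 0, 0, 0, 0, 0, 0, 0, 0, 0])

```text
time: 11.95
tool_pos: [0.5068, 0.0419, 0.1583]
tool_rot: [-0.12, 0.126, 0.697, -0.696]
contact_force: [-0.1, -0.6, -0.0]
gripper_width: 0.499
```

```bash
python3 look.py 11; python3 - <<'E'
import cv2
f=cv2.imread('pics/w11.png'); cv2.imwrite('pics/w11z.png',cv2.resize(f[0:300,100:400],None,fx=2,fy=2,interpolation=cv2.INTER_CUBIC))
E
```

```text
11.95 [[-50.3 -27.9 158.3]] [-0.08 -0.62 -0.02] [ 0.05 -0.02 -0.03]
```

View pics/w11z.png

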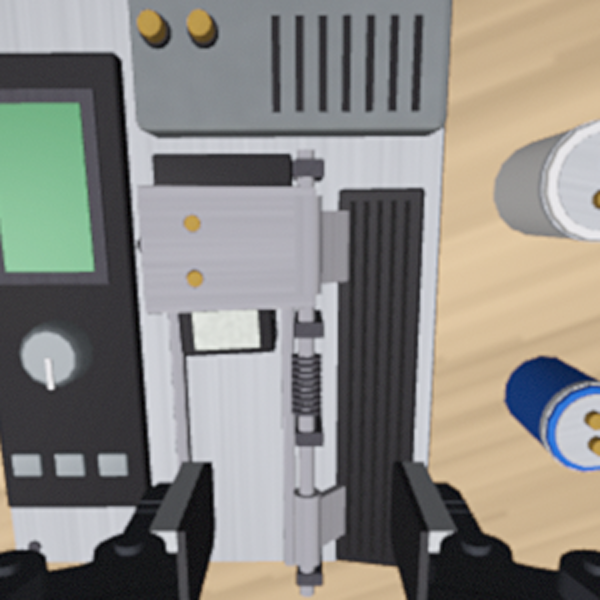

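View pics/s11z.png

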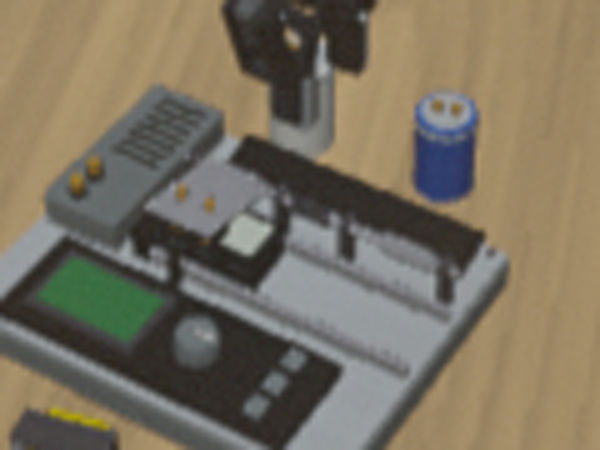

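```bash
python3 - <<'E'
from h import *
f=grab('wrist'); p=np.load('pose.npy'); z=lambda a:np.array(a)/2.+[100,0]-.25
for n,a,h in [('rod 42',(306,151),.06),('rod -130',(307,592),.06),('pack rear',(230,350),.056),('rear R',(274,349),.056),('hump 49',(290,125),.066),('flap edge',(160,312),.066),('stop back 49',(220,156),.052)]:
    print(n,wt(p,ray(f,[z(a)],h)).round(1)[0])
E
```

```text
rod 42 [ 38.5 -30.1  60. ]
rod -130 [-130.6  -30.5   60. ]
pack rear [-30.8  -1.9  56. ]
rear R [-30.4 -18.3  56. ]
hump 49 [ 46.  -24.9  66. ]
flap edge [-15.  21.  66.]
stop back 49 [37.6 -0.1 52. ]
```

```bash
python3 - <<'E'
from plant import workorder,readout
print(workorder.job_done(), readout.state()['contact_force'])
E
```

```text
the job is handed in; nothing more can be done
the job is handed in; nothing more can be done
```

The pack is loaded and the job is handed in. I held the press bar down with one fingertip and pushed the pack under the raised flap with the other, until it met the end stop. I then backed off, let the flap close on the pack and lifted clear.

**Pack position:** the push stalled with the force rising to about 42 N. The last images put the pack's rear face at tester x between -28.5 and -31 mm, where fully home is -30. Landmark checks in the final view disagreed by 3 to 4 mm at the far end of the tester, and the stop's back edge, picked roughly, read 37.6 against an assumed 49, which I did not resolve. So the stall against the stop is the main evidence that it is home.

**Flap:** it stood at roughly 0.45 rad by eye during the push, and the final images show it resting on the pack. I did not measure its closed angle.

**Forces:** pressing gave more force than the spring alone. There was friction on the bar and I pressed close to its solid stop. The most I read was about 63 N at the wrist (45 N of it vertical), carried by the fingertips, against the 120 N limit.

**After release:** the arm ended about 110 mm above the tester, with contact force about zero. The hand-in came at about 12 s. The two capacitor cans look undisturbed in the last images. I did not measure the other loose things again, though the arm passed well above them.

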